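# Raise a specimen vial on the tilt stage

## Robot

A 6-joint arm with a two-finger parallel gripper is mounted at the origin on the work surface. World frame = base frame: x ahead of the robot, y to its left, z up, the work surface at z = 0. Lengths are in m, angles in rad, forces in N, time in s.
With the tool pointing down it reaches from about 0.325 to 0.9 m from the base axis. Payload 3.5 kg.
Tool frame: the origin (TCP) lies midway between the tips of the shut fingers; the grasp point (between the pads) lies 19 mm behind it (env.hold_point_z is the distance from the TCP to the grasp point, in m); y points along the fingers, x is the direction in which the jaws open and shut, and the axes are right-handed (so a half turn about y gives the same grasp; the last joint's range is limited). The gripper opens to 85 mm and grips with 20 to 120 N. Pads are 22 mm wide; open, the fingers measure 114 mm over their backs; the gripper's body (76 mm by 85 mm) begins 54 mm behind the grasp point. The pads swing forward as they close: fully open they stand 13 mm farther back than shut.
Start: joints at [1.182, 0.276, -0.026, 1.268, 0, 1.467], TCP at [0.176, 0.6, 0.231] pointing down, gripper open.
Joint ranges: [-3.12, 3.12], [-0.85, 1.88], [-1.08, 1.24], [-1.95, 2.15], [-1.57, 1.53], [-3.14, 3.14]. Speed limits (rad/s): [2.57, 2.57, 3.14, 3.14, 3.14, 3.14].

## Interface

Orientations are given as a unit quaternion [w, x, y, z].
In Python, from plant import env, imaging, spot_in gives the robot as it stands. The module is installed in compiled form; this text tells all that it offers.
- The arm moves only by the tool move_arm, never from a script. Its arguments are lists of equal length, an entry for each row: "linear": the shift along the world's x, y, z normalised to -1 to 1, where 1 is 40 cm, a list of three; "twist": the turn, a rotation vector about the world's x, y, z normalised to -1 to 1, where 1 is pi rad, a list of three; "jaw": the opening in per cent of the stroke, from 0 (shut) to 100 (fully open). A call has 1 to 10 rows; each row shifts and turns the commanded pose from where the row before left it; what a row does not reach is not made up. A row lasts 1/12 s, in which the tool goes at most 41.7 mm and 7.16 degrees, less where a joint would pass 70% of its speed; a pose out of reach is approached as far as the arm can. A call with a number of a shift or a turn outside -1 to 1 is refused whole. A call with a gripper value outside its range is refused whole. The fingers move at their own pace and stop on an object; "newtons" is the grip in N (left out, the last holds). Time passes only in rows, so rows that do not move let the fingers close. It gives the time, the measured TCP pose, the force and the opening at its end, in the units of the state.
- env.observe(): the state, without advancing time (a new reading comes with each control period).
- imaging.snapshot(name): name is "scene" or "side" or "wrist"; returns the picture (480x640x3 uint8, red, green, blue); there is no depth.
- imaging.calibration(name): a dict with "K" (3x3 intrinsics, pixels), "view" (4x4, takes a point from world to camera coordinates). Camera axes: x right, y down, z forward; pixel columns grow to the right and rows downward; lengths in m; the calibration is good to about 2 mm. A picture is of the moment at which its call begins: read the wrist's pose just before it. calibration takes no time and is no camera call; for the wrist camera it gives the pose at the moment of the call.
- env.hand_in(): hands the job in, once; it reports no verdict.
Trained networks look in the newest picture that a camera, given by its name, has taken for a name from the list of things; names that differ only in an ending like _2 or _b are one class to them, and where a whole thing is asked for, a point or a joint stands for the part that bears it (a point fixed in the world has none). Each returns a list of dicts, best first, with "confidence" (0 to 1); they miss things now and then, are a little off and sometimes report something else, mostly with a low value. They report only what shows in the picture. A call takes as long as a camera call.
- spot_in(camera, query): "point" ([row, column] in pixels, amid what is visible of it).
The state is a dict: "t": time; "joints": joint angles; "qd": joint speeds; "effort": joint torques, N m; "tcp_pos": TCP position; "tool_rot": TCP orientation; "force": force on the tool from outside, world axes, zero at the start; "torque": the same for the moment, N m; "gripper_width": opening from 0.0 (shut) to 1.0 (fully open).
Only numpy, scipy, OpenCV 4.12 (cv2) and the standard library are available. Lean on these libraries where they do the work, as an engineer would, in place of code of your own. Each camera call takes 0.05 s, during which the arm holds its last target. There are 200 camera calls.

## Task

Take the red-capped vial out of the blue rack and push it fully home in the empty socket of the tilt stage's swing arm, and let go of it. Then, with the arm still down, pull the red latch tab sideways (to the left as seen from the robot) against its spring until it is free, lift the arm by the tab a good 60 mm off its ball, and finish while holding it up there, still, with the vial still home. Do not tip the vial over, and leave everything else on the table where it is.

Things in the scene. Friction and masses are not known exactly. Their poses are not given: they have to be found in the camera images.
- vial_red_mid (a point): Specimen vial to load: clear glass, 22 mm diameter, red screw cap 24 mm diameter and 20 mm tall on top; 80 mm tall overall, 35 g (give or take). This point is its centre, 40 mm above its foot; z runs up to the cap. It starts upright in one of the four holes of the blue rack, standing 40 mm deep, so its cap and 20 mm of glass stand above the rack.
- vial_white_mid (a point): Same vial with a white cap, in the rack: leave it. Point at its centre.
- vial_green_mid (a point): Same vial in amber glass with a green cap, in the rack: leave it. Point at its centre.
- rack: Blue vial rack, fixed: 210 (x) x 56 (y) x 50 mm (z) block. Origin at the centre of its underside. Four holes of 25 mm diameter, 40 mm deep, in one row along its x at -75, -25, +25, +75 mm; one is empty. Fingers have room on its y sides.
- carrier: Base of the tilt stage, fixed: white plate 300 (x) x 130 (y) x 12 mm (z). Origin at the centre of its underside. On it at x = -110 mm a steel ball stud (ball 26 mm diameter, centre 54 mm up, on a flat flange 28 mm wide), and at x = +90 mm the hinge of the black swing arm. The arm reaches from the hinge to the ball (towards the robot side, -x) with its top 76 mm above the table when down, 40 mm wide.
- hinge (a point): Point on the swing arm's hinge axis, 66 mm above the table; axes are the swing arm's: x along the arm away from the ball, y along the hinge axis, z up when the arm is down (then parallel to the carrier's axes). The ball and the latch tab lie 200 mm from here along -x.
- swing (a joint): Angle of the swing arm about the hinge, rad: 0 = down on the ball (it falls back there if let go), growing as the ball end rises, to a stop at 0.7; 0.35 lifts the tab 68 mm. The arm weighs about 0.4 kg with its latch, so the tab takes about 2 to 4 N to lift once unlatched. It does not lift while the latch is closed.
- socket_mouth (a point): Mouth centre of the vial socket on the swing arm: white block 46 x 46 mm, 100 mm from the hinge towards the ball, mouth 84 mm above the table when the arm is down; hole 25 mm diameter with a 2 mm chamfer, 38 mm deep with a closed floor. Axes as the arm's.
- seat (a point): Where the vial's centre lies when fully home in the socket: 2 mm above the socket's mouth on its axis. Axes as the arm's.
- tab (a point): Grip centre of the red latch tab: an upright plate 26 mm (arm x) x 12 mm (arm y, the way to pinch it) x 42 mm tall on the coupler at the arm's ball end. This point is 106 mm above the table when down, 25 mm above the steel slide plate on which the tab stands, and 17 mm below the tab's top. It moves with the latch and the arm. Axes as the arm's.
- latch (a joint): Slide of the latch along the arm's +y (to the left as seen from the robot), m: 0 = closed (hook under the ball's flange), 0.014 = stop. Its hook is clear of the flange from about 0.009. Spring pulls it back to 0: 2 N at 0, 7 N at the stop.
- dish: Glass dish, 90 mm wide, 16 mm tall: leave it. Origin under its centre.
- jar: Amber jar, 60 mm wide, 85 mm tall: leave it. Origin under its centre.
- spatula: Spatula 190 mm long lying on the table: leave it.
- brush: Brush 180 mm long lying on the table: leave it.
- beaker: Glass beaker 72 mm wide, 95 mm tall: leave it. Origin under its centre.

How it is judged:
By the outcome, as a careful person would: the job done as asked, in the order asked, and still so for the second after the job is handed in, while the arm keeps its last pose, push and grip.
It also fails if it takes over 58 s, if anything falls off the work surface, if the arm or the gripper's body presses on something with over 40 N, if the wrist force passes 120 N, or if a joint passes its speed limit or range.

## Working session

There is one attempt and no reset: what is moved stays moved. The work goes in short steps, Python scripts to look and compute and a tool call to move; the robot and the scene stay as the last step left them, time stands still between calls to the robot, and variables do not carry over. Pictures are saved under pics/ and viewed, about 8 in all and at most 12, crops included, and the job is handed in when it is done.

Besides the shell and the picture viewer there is one more tool, called after "Request:" as name(argument=value, ...), one argument or row to a line, values as JSON. move_arm: Moves the arm, as the interface text tells. Scaled input: -1 to 1 covers 40 cm each way for a shift and pi rad each way for a turn. Its arguments: {"type":"object","properties":{"linear":{"type":"array"},"twist":{"type":"array"},"jaw":{"type":"array"},"newtons":{"type":"number"}},"required":["linear","twist","jaw"]}

```bash
mkdir -p pics; python3 - <<'E'
from plant import env, imaging, spot_in
import cv2, numpy as np
s=env.observe(); print({k:np.round(v,3) for k,v in s.items()}, env.hold_point_z)
for c in ["scene","side"]:
    im=imaging.snapshot(c); cv2.imwrite(f"pics/{c}0.png",im[:,:,::-1])
    cal=imaging.calibration(c); print(c,np.round(cal["K"],1).tolist(),np.round(cal["view"],4).tolist())
    for q in ["vial_red_mid","vial_white_mid","vial_green_mid","rack","tab","socket_mouth","carrier"]:
        print(q,[(np.round(d["point"]),round(d["confidence"],2)) for d in spot_in(c,q)[:2]])
E
```

```text
{'t': np.float64(0.0), 'joints': array([ 1.182,  0.277, -0.028,  1.268, -0.   ,  1.467]), 'qd': array([ 0.001,  0.001, -0.001,  0.   , -0.001, -0.001]), 'effort': array([ 2.0000e-03, -4.4550e+01,  2.9521e+01,  1.6000e-02,  0.0000e+00,
       -0.0000e+00]), 'tcp_pos': array([0.176, 0.599, 0.23 ]), 'tool_rot': array([-0.566,  0.566,  0.423, -0.424]), 'force': array([ 0.12 , -0.114, -0.842]), 'torque': array([ 0.011, -0.075, -0.054]), 'gripper_width': np.float64(1.0)} 0.0187
scene [[521.1, 0.0, 315.7], [0.0, 521.1, 238.8], [0.0, 0.0, 1.0]] [[-0.7273, 0.6862, -0.0115, 0.4678], [0.4548, 0.4694, -0.7569, -0.181], [-0.514, -0.5557, -0.6535, 1.7864], [0.0, 0.0, 0.0, 1.0]]
vial_red_mid [(array([210., 294.]), 0.52)]
vial_white_mid [(array([209., 309.]), 0.66)]
vial_green_mid [(array([220., 259.]), 0.49), (array([283., 393.]), 0.43)]
rack [(array([225., 285.]), 0.74), (array([353., 421.]), 0.26)]
tab [(array([264., 422.]), 0.75)]
socket_mouth [(array([280., 392.]), 0.66), (array([316., 475.]), 0.36)]
carrier [(array([208., 292.]), 0.26)]
side [[582.2, 0.0, 320.8], [0.0, 582.2, 248.3], [0.0, 0.0, 1.0]] [[0.6399, -0.7684, -0.0145, -0.4148], [-0.5867, -0.4762, -0.6549, 0.3954], [0.4963, 0.4276, -0.7555, 1.0189], [0.0, 0.0, 0.0, 1.0]]
vial_red_mid [(array([316., 368.]), 0.77)]
vial_white_mid [(array([321., 341.]), 0.74)]
vial_green_mid [(array([430., 460.]), 0.72), (array([297., 407.]), 0.7)]
rack [(array([326., 380.]), 0.86)]
tab [(array([232., 194.]), 0.87), (array([322., 342.]), 0.45)]
socket_mouth [(array([225., 228.]), 0.92)]
carrier [(array([234., 234.]), 0.87), (array([160., 207.]), 0.23)]
```

View pics/scene0.png

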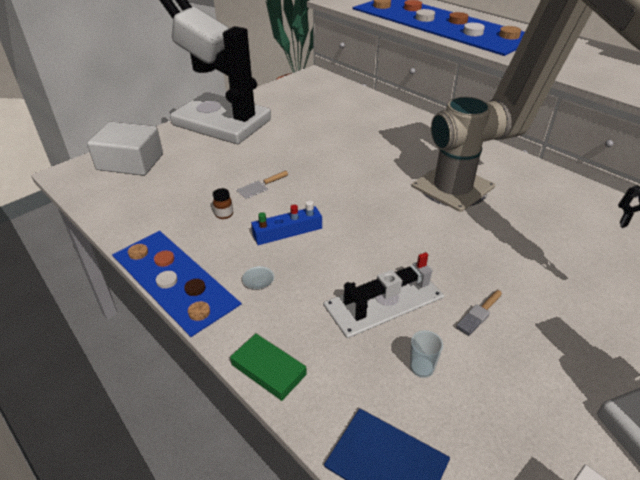

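View pics/side0.png

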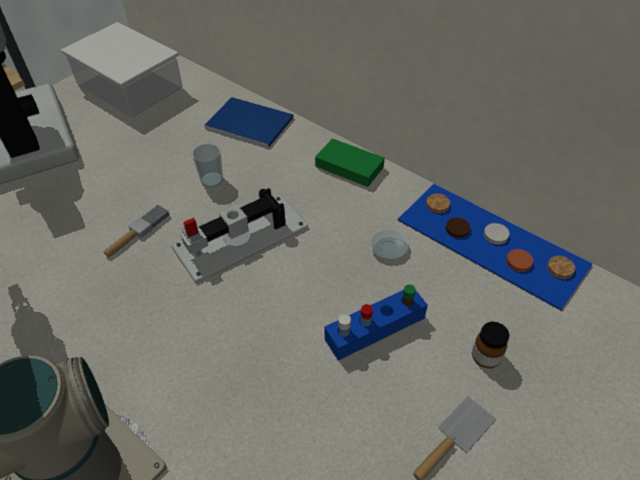

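Both pictures show the rack (side: white cap (344,322), red (367,312), green (409,293)). The tilt stage has its red tab at (191,228) and socket at (233,215), and its plate corners are near (174,247), (198,277) and (307,226).

```bash
cat > h.py <<'E'
from plant import env, imaging, spot_in
import cv2, numpy as np
from scipy.spatial.transform import Rotation as R
def ray(c,uv,cal=None):
    cal=cal or imaging.calibration(c); K=np.array(cal["K"]);V=np.array(cal["view"])
    d=V[:3,:3].T@np.linalg.solve(K,[uv[0],uv[1],1]); return -V[:3,:3].T@V[:3,3], d
def onz(c,uv,z,cal=None):
    o,d=ray(c,uv,cal); return o+d*(z-o[2])/d[2]
def tri(rs):
    A=0;b=0
    for o,d in rs:
        d=d/np.linalg.norm(d);P=np.eye(3)-np.outer(d,d);A=A+P;b=b+P@o
    return np.linalg.solve(A,b)
def proj(cal,p):
    q=np.array(cal["view"])@np.append(p,1); q=np.array(cal["K"])@q[:3]; return q[:2]/q[2]
def blobs(im,f,amin=15):
    h=cv2.cvtColor(im,cv2.COLOR_RGB2HSV).astype(int)
    m=f(h[...,0],h[...,1],h[...,2]).astype(np.uint8)
    n,l,st,ce=cv2.connectedComponentsWithStats(m); return [(st[i][4],ce[i].round(1),st[i][:4].tolist()) for i in range(1,n) if st[i][4]>=amin]
red=lambda h,s,v:((h<6)|(h>173))&(s>150)&(v>70)
green=lambda h,s,v:(h>45)&(h<80)&(s>120)
E
python3 - <<'E'
from h import *
for c in ["scene","side"]:
    im=cv2.imread(f"pics/{c}0.png")[:,:,::-1].copy()
    for n,f in (("red",red),("green",green)):
        for b in blobs(im,f): print(c,n,b, onz(c,b[1],.08).round(3))
for u in [(174,247),(198,277),(307,226),(280,197)]: print(onz("side",u,.012).round(3))
for u in [(344,319),(367,309),(409,290)]: print('caps',onz("side",u,.088).round(3))
print('sock',onz("side",(233,214),.084).round(3))
im=cv2.imread("pics/side0.png"); a=im[180:290,160:320]; cv2.imwrite("pics/crop.png",cv2.resize(a,None,fx=5,fy=5,interpolation=2))
E
```

```text
scene red (np.int32(51), array([293.6, 209. ]), [291, 205, 7, 9]) [ 0.543 -0.202  0.08 ]
scene red (np.int32(105), array([422.4, 259.7]), [418, 253, 10, 15]) [0.443 0.205 0.08 ]
scene green (np.int32(19), array([289.8,   4.8]), [288, 0, 4, 11]) [-0.741 -1.687  0.08 ]
scene green (np.int32(51), array([261.9, 217.2]), [259, 213, 7, 9]) [ 0.636 -0.238  0.08 ]
scene green (np.int32(2604), array([268.4, 365.9]), [231, 334, 75, 66]) [0.956 0.182 0.08 ]
side red (np.int32(42), array([189. , 221.2]), [184, 218, 11, 7]) [0.486 0.248 0.08 ]
side red (np.int32(87), array([366.5, 309.2]), [362, 304, 11, 11]) [ 0.546 -0.204  0.08 ]
side green (np.int32(1931), array([349.5, 161.8]), [316, 139, 68, 47]) [0.872 0.093 0.08 ]
side green (np.int32(133), array([408.8, 291.6]), [404, 285, 11, 15]) [ 0.634 -0.244  0.08 ]
[0.445 0.272 0.012]
[0.42  0.163 0.012]
[0.689 0.076 0.012]
[0.721 0.193 0.012]
caps [ 0.496 -0.187  0.088]
caps [ 0.542 -0.207  0.088]
caps [ 0.632 -0.244  0.088]
sock [0.562 0.184 0.084]
```

```bash
cat >> h.py <<'E'
def turn(xdir):
    """rotation vectors (/pi) for both equivalent grasps with tool z down, tool x along xdir"""
    Rc=R.from_quat(np.roll(env.observe()["tool_rot"],-1)); out=[]
    for s in (1,-1):
        x=s*np.array([xdir[0],xdir[1],0.])/np.hypot(*xdir[:2]); z=np.array([0,0,-1.]); T=R.from_matrix(np.c_[x,np.cross(z,x),z])
        out.append(((T*Rc.inv()).as_rotvec()/np.pi).round(4))
    return Rc.as_matrix().round(3), out
E
python3 - <<'E'
from h import *
print(turn((.386,.922)))
print((np.array([.545,-.203,.231])-env.observe()["tcp_pos"])/.4)
cal=imaging.calibration("wrist"); V=np.array(cal["view"]); print(cal["K"][0], (-V[:3,:3].T@V[:3,3]).round(3), V[:3,:3].round(2))
E
```

```text
(array([[ 0.282,  0.   , -0.959],
       [ 0.959,  0.   ,  0.282],
       [ 0.   , -1.   , -0.   ]]), [array([-0.1674, -0.4714, -0.0277]), array([ 0.6502, -0.2309,  0.689 ])])
[ 9.21927299e-01 -2.00663584e+00 -8.39901777e-04]
[420.86607549   0.         318.06453688] [0.107 0.621 0.372] [[ 0.28  0.96  0.  ]
 [ 0.92 -0.27  0.28]
 [ 0.27 -0.08 -0.96]]
```

View pics/crop.png

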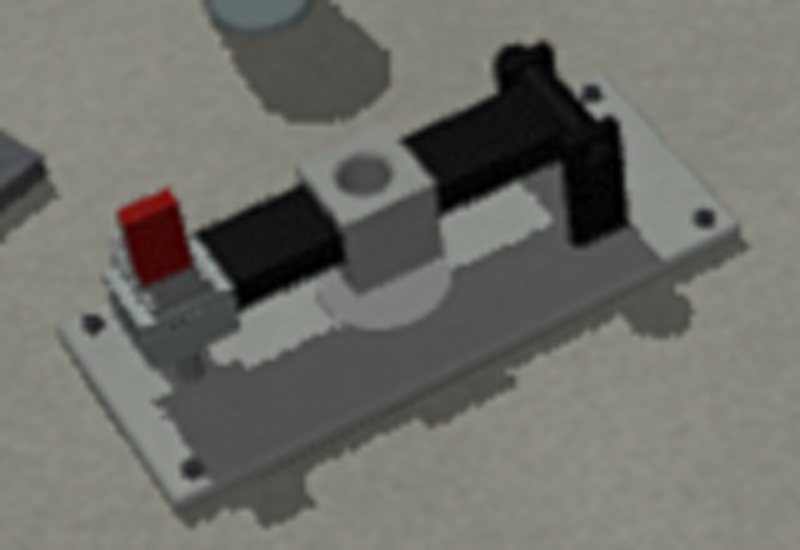

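Crop shows the stage clearly: socket hole at crop (365,175), tab top (150,205), and nothing obstructing. The tool's y axis is the approach direction. The current tool yaw is already close to the stage's, so I move over the stage for a near look.

Request:
move_arm(
  linear=[
    [0.058,-0.0714,0],
    [0.058,-0.0714,0],
    [0.058,-0.0714,0],
    [0.058,-0.0714,0],
    [0.058,-0.0714,0],
    [0.058,-0.0714,0],
    [0.058,-0.0714,0],
  ],
  twist=[
    [0,0,0],
    [0,0,0],
    [0,0,0],
    [0,0,0],
    [0,0,0],
    [0,0,0],
    [0,0,0],
  ],
  jaw=[100,100,100,100,100,100,100],
)

```text
t: 1.38
tcp_pos: [0.3394, 0.3983, 0.2315]
tool_rot: [0.566, -0.566, -0.424, 0.424]
force: [0.6, -0.1, -0.8]
gripper_width: 0.998
```

Request:
move_arm(
  linear=[
    [0.058,-0.0714,0],
    [0.058,-0.0714,0],
    [0.058,-0.0714,0],
    [0.058,-0.0714,0],
    [0.058,-0.0714,0],
    [0.058,-0.0714,0],
    [0.058,-0.0714,0],
    [0,0,0],
    [0,0,0],
    [0,0,0],
  ],
  twist=[
    [0,0,0],
    [0,0,0],
    [0,0,0],
    [0,0,0],
    [0,0,0],
    [0,0,0],
    [0,0,0],
    [0,0,0],
    [0,0,0],
    [0,0,0],
  ],
  jaw=[100,100,100,100,100,100,100,100,100,100],
)

```text
t: 2.22
tcp_pos: [0.5007, 0.1998, 0.2312]
tool_rot: [0.567, -0.566, -0.423, 0.424]
force: [0.3, 0.2, -0.6]
gripper_width: 1.004
```

```bash
python3 - <<'E'
from h import *
s=env.observe(); print(s["t"],s["tcp_pos"].round(4)); import pickle
cal=imaging.calibration("wrist"); im=imaging.snapshot("wrist"); cv2.imwrite("pics/w1.png",im[:,:,::-1]); pickle.dump(cal,open("w1.pkl","wb"))
for b in blobs(im,red,40): print(b)
print(proj(cal,[.562,.184,.084]), proj(cal,[.46,.22,.123]))
E
```

```text
2.2167 [0.5007 0.1998 0.2312]
(np.int32(796), array([325.9, 171.7]), [317, 150, 19, 44])
[319.60825834 304.58334475] [329.72423009 164.51193947]
```

View pics/w1.png

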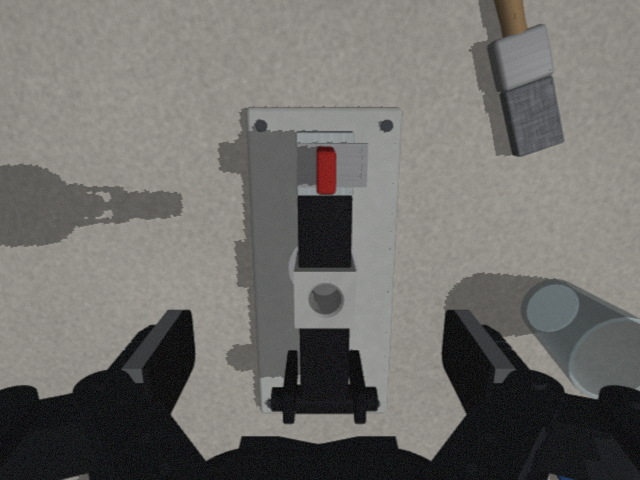

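Wrist picture: stage seen from above. Socket hole at (326,299), tab top at (326,171), plate corners at (248,108), (401,108) and (262,412).

```bash
python3 - <<'E'
from h import *
import pickle
cal=pickle.load(open("w1.pkl","rb")); f=lambda u,z:onz("wrist",u,z,cal)
print("cam",ray("wrist",(0,0),cal)[0].round(3))
so=f((326,299),.084); tb=f((326,170),.120); print("sock",so.round(4),"tab",tb.round(4), so-tb, np.degrees(np.arctan2(*(so-tb)[[1,0]])), np.linalg.norm((so-tb)[:2]))
a,b,c,d=[f(u,.012) for u in [(248,108),(401,108),(262,412),(389,412)]]
print(a,b,c,d)
for u,v in ((a,c),(b,d)): print(np.degrees(np.arctan2(*(v-u)[[1,0]])),np.linalg.norm(v-u))
print(np.linalg.norm(a-b),np.degrees(np.arctan2(*(a-b)[[1,0]]))-90)
# fit hole circle
im=cv2.imread("pics/w1.png",0)[270:330,290:360]
bl=cv2.GaussianBlur(im,(3,3),0)
print(cv2.HoughCircles(bl,cv2.HOUGH_GRADIENT,1,50,param1=60,param2=8,minRadius=13,maxRadius=22))
# both other cams socket hole & tab
print("side sock",onz("side",(233,215),.084).round(4))
im=cv2.imread("pics/scene0.png")[:,:,::-1].copy()
E
```

```text
cam [0.432 0.221 0.372]
sock [0.559  0.1898 0.084 ] tab [0.4628 0.217  0.12  ] [ 0.09616788 -0.0271197  -0.036     ] -15.748649764213566 0.09991866561523007
[0.40962653 0.16806348 0.012     ] [0.44501301 0.28803014 0.012     ] [0.69201348 0.08520844 0.012     ] [0.72849354 0.20871968 0.012     ]
-16.352194296407454 0.294291262909839
-15.630234377671878 0.29436603080596224
0.1250767861478685 -196.43444350289977
[[[34.5 28.5 16.2]]]
side sock [0.5599 0.1821 0.084 ]
```

Request:
move_arm(
  linear=[
    [0.01,-0.1,0],
    [0.01,-0.1,0],
    [0.01,-0.1,0],
    [0.01,-0.1,0],
    [0.01,-0.1,0],
    [0.01,-0.1,0],
    [0.01,-0.1,0],
    [0.01,-0.1,0],
    [0.01,-0.1,0],
    [0.02,-0.107,0],
  ],
  twist=[
    [0,0,-0.0035],
    [0,0,-0.0035],
    [0,0,-0.0035],
    [0,0,-0.0035],
    [0,0,-0.0035],
    [0,0,-0.0035],
    [0,0,-0.0035],
    [0,0,-0.0035],
    [0,0,-0.0035],
    [0,0,-0.0035],
  ],
  jaw=[100,100,100,100,100,100,100,100,100,100],
)

```text
t: 3.1
tcp_pos: [0.5442, -0.201, 0.2316]
tool_rot: [0.588, -0.588, -0.393, 0.393]
force: [-0.5, 0.7, 0.3]
gripper_width: 1.001
```

Request:
move_arm(
  linear=[
    [0,0,0],
    [0,0,0],
    [0,0,0],
  ],
  twist=[
    [0,0,0],
    [0,0,0],
    [0,0,0],
  ],
  jaw=[100,100,100],
)

```text
t: 3.35
tcp_pos: [0.5445, -0.1997, 0.2311]
tool_rot: [0.589, -0.588, -0.392, 0.392]
force: [-1.1, 0.8, 0.4]
gripper_width: 0.999
```

```bash
python3 - <<'E'
from h import *
import pickle
s=env.observe(); print(s["t"],s["tcp_pos"].round(4)); Rm=R.from_quat(np.roll(s["tool_rot"],-1)).as_matrix(); print(Rm.round(3))
cal=imaging.calibration("wrist"); im=imaging.snapshot("wrist"); cv2.imwrite("pics/w2.png",im[:,:,::-1]); pickle.dump(cal,open("w2.pkl","wb"))
for n,f in (("r",red),("g",green)):
  for b in blobs(im,f,40): print(n,b,onz("wrist",b[1],.085).round(4))
E
```

```text
3.35 [ 0.5445 -0.1997  0.2311]
[[ 0.384 -0.001 -0.923]
 [ 0.923  0.001  0.384]
 [ 0.001 -1.     0.001]]
r (np.int32(876), array([310.6, 220.5]), [294, 203, 33, 35]) [ 0.5411 -0.2024  0.085 ]
g (np.int32(897), array([312.9, 343.8]), [298, 324, 30, 39]) [ 0.6314 -0.2385  0.085 ]
```

View pics/w2.png

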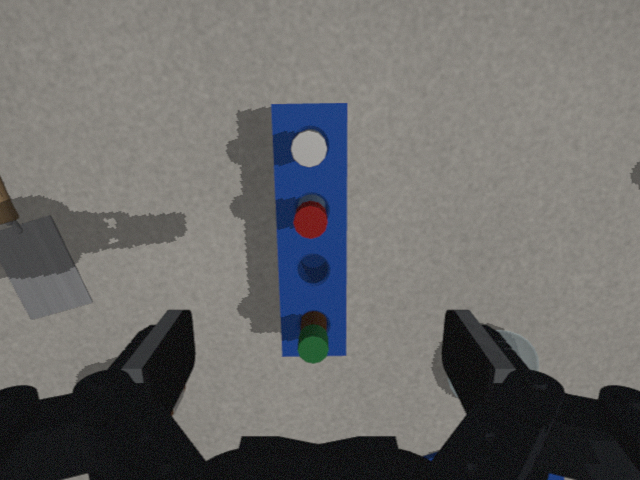

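Picture shows the rack aligned with the tool: red cap top at (311,221), white at (309,148), green at (313,345), with finger room on both sides.

Request:
move_arm(
  linear=[
    [-0.01,-0.0065,-0.08],
    [0,0,-0.09],
    [0,0,-0.09],
    [0,0,-0.09],
    [0,0,-0.05],
    [0,0,-0.0325],
    [0,0,0],
    [0,0,0],
  ],
  twist=[
    [0,0,0],
    [0,0,0],
    [0,0,0],
    [0,0,0],
    [0,0,0],
    [0,0,0],
    [0,0,0],
    [0,0,0],
  ],
  jaw=[100,100,100,100,100,100,100,100],
)

```text
t: 4.07
tcp_pos: [0.54, -0.2016, 0.0579]
tool_rot: [0.589, -0.587, -0.392, 0.393]
force: [0.1, -0.7, 0.4]
gripper_width: 1.004
```

Request:
move_arm(
  linear=[
    [0,0,0],
    [0,0,0],
    [0,0,0],
    [0,0,0],
    [0,0,0],
    [0,0,0],
    [0,0,0],
    [0,0,0],
    [0,0,0],
    [0,0,0],
  ],
  twist=[
    [0,0,0],
    [0,0,0],
    [0,0,0],
    [0,0,0],
    [0,0,0],
    [0,0,0],
    [0,0,0],
    [0,0,0],
    [0,0,0],
    [0,0,0],
  ],
  jaw=[60,40,20,15,15,15,15,15,15,15],
  newtons=35,
)

```text
t: 4.9
tcp_pos: [0.5414, -0.2042, 0.0592]
tool_rot: [-0.588, 0.589, 0.392, -0.392]
force: [-0.0, 0.6, 4.9]
gripper_width: 0.27
```

Request:
move_arm(
  linear=[
    [0,0,0.02],
    [0,0,0.05],
    [0,0,0.08],
    [0,0,0.08],
    [0,0,0.08],
    [0,0,0.08],
    [0,0,0.05],
    [0,0,0],
    [0,0,0],
    [0,0,0],
  ],
  twist=[
    [0,0,0],
    [0,0,0],
    [0,0,0],
    [0,0,0],
    [0,0,0],
    [0,0,0],
    [0,0,0],
    [0,0,0],
    [0,0,0],
    [0,0,0],
  ],
  jaw=[15,15,15,15,15,15,15,15,15,15],
)

```text
t: 5.73
tcp_pos: [0.5397, -0.2033, 0.2331]
tool_rot: [0.589, -0.588, -0.392, 0.392]
force: [-1.7, 0.3, -0.3]
gripper_width: 0.267
```

```bash
python3 - <<'E'
from h import *
s=env.observe(); print(s["t"],s["tcp_pos"].round(4),s["force"].round(2)); Rm=R.from_quat(np.roll(s["tool_rot"],-1)).as_matrix(); print(Rm.round(3))
cal=imaging.calibration("wrist"); im=imaging.snapshot("wrist"); cv2.imwrite("pics/w3.png",im[:,:,::-1])
for b in blobs(im,red,40):
  p=onz("wrist",b[1],s["tcp_pos"][2]+.02); print(b,p.round(4),(Rm.T@(p-s["tcp_pos"])).round(4))
im=imaging.snapshot("side"); cv2.imwrite("pics/s3.png",im[:,:,::-1])
for b in blobs(im,red,20): print(b)
E
```

```text
5.7333 [ 0.5397 -0.2033  0.2331] [-1.71  0.31 -0.33]
[[ 0.386 -0.002 -0.923]
 [ 0.923  0.001  0.386]
 [ 0.    -1.     0.002]]
(np.int32(112), array([330. , 308.7]), [322, 303, 17, 15]) [ 0.5281 -0.1934  0.2531] [ 0.0047 -0.02    0.0146]
(np.int32(4019), array([318.1, 360.6]), [281, 312, 75, 84]) [ 0.5437 -0.204   0.2531] [ 0.001  -0.02   -0.0039]
(np.int32(115), array([189.8, 226.3]), [184, 218, 12, 18])
(np.int32(33), array([365.8, 251.6]), [364, 247, 5, 11])
```

View pics/w3.png

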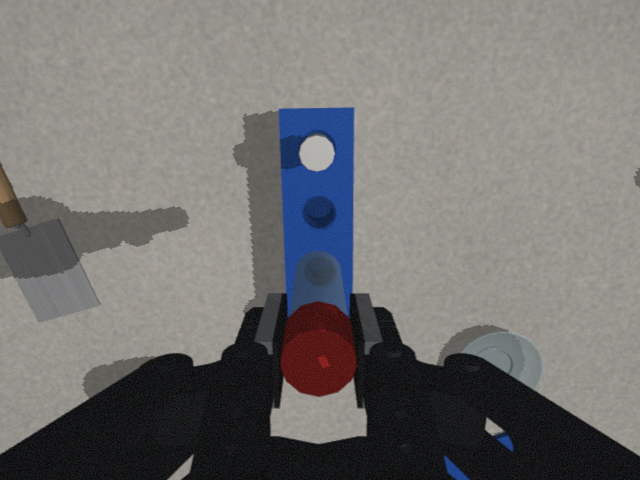

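```bash
python3 - <<'E'
from h import *
import pickle
s=env.observe(); Rm=R.from_quat(np.roll(s["tool_rot"],-1)).as_matrix(); t=s["tcp_pos"]; print(t)
cal=imaging.calibration("wrist")
for h in (.026,.031): print(h,(Rm.T@(onz("wrist",(318.5,358),t[2]+h,cal)-t)).round(4))
c2=pickle.load(open("w2.pkl","rb")); c=onz("wrist",(311,221.5),.09,c2); print("cap",c.round(4),(Rm.T@(c-[.5405,-.2027,.059])).round(4))
c1=pickle.load(open("w1.pkl","rb")); print("sock",onz("wrist",(325.2,298.8),.084,c1).round(4))
# disc fit
im=imaging.snapshot("wrist"); h=cv2.cvtColor(im,cv2.COLOR_RGB2HSV); m=(((h[...,0]<8)|(h[...,0]>170))&(h[...,1]>140)&(h[...,2]>40)).astype(np.uint8)
for r in range(300,400,10):
    q=np.where(m[r,250:390])[0]; print(r,q.min()+250 if len(q) else None,q.max()+250 if len(q) else None,end="; ")
# empty-hole check of bias: hole red (318,212), z=.05 
E
```

```text
[ 0.53925766 -0.20307425  0.23205393]
0.026 [ 0.001 -0.026 -0.   ]
0.031 [ 0.001  -0.031   0.0031]
cap [ 0.5408 -0.2023  0.09  ] [ 0.0005 -0.031   0.    ]
sock [0.5587 0.1893 0.084 ]
300 None None; 310 296 339; 320 287 349; 330 285 351; 340 283 353; 350 282 354; 360 280 356; 370 281 355; 380 287 349; 390 299 338;
```

Request:
move_arm(
  linear=[
    [0.005,0.05,0],
    [0.005,0.1,0],
    [0.005,0.1,0],
    [0.005,0.1,0],
    [0.005,0.1,0],
    [0.005,0.1,0],
    [0.005,0.1,0],
    [0.005,0.1,0],
    [0.005,0.1,0],
    [0.005,0.1285,0],
  ],
  twist=[
    [0,0,0.0035],
    [0,0,0.0035],
    [0,0,0.0035],
    [0,0,0.0035],
    [0,0,0.0035],
    [0,0,0.0035],
    [0,0,0.0035],
    [0,0,0.0035],
    [0,0,0.0035],
    [0,0,0.0035],
  ],
  jaw=[15,15,15,15,15,15,15,15,15,15],
)

```text
t: 6.72
tcp_pos: [0.5592, 0.1795, 0.2328]
tool_rot: [0.566, -0.566, -0.423, 0.425]
force: [1.2, -0.6, 0.3]
gripper_width: 0.271
```

Request:
move_arm(
  linear=[
    [0,0,0],
    [0,0,0],
    [0,0,-0.06],
    [0,0,-0.08],
    [0,0,-0.055],
    [0,0,0],
    [0,0,0],
    [0,0,0],
  ],
  twist=[
    [0,0,0],
    [0,0,0],
    [0,0,0],
    [0,0,0],
    [0,0,0],
    [0,0,0],
    [0,0,0],
    [0,0,0],
  ],
  jaw=[15,15,15,15,15,15,15,15],
)

```text
t: 7.38
tcp_pos: [0.561, 0.177, 0.1572]
tool_rot: [-0.566, 0.567, 0.424, -0.423]
force: [0.3, -0.3, 0.1]
gripper_width: 0.268
```

```bash
python3 - <<'E'
from h import *
s=env.observe(); print(s["t"],s["tcp_pos"].round(4),s["force"].round(2)); Rm=R.from_quat(np.roll(s["tool_rot"],-1)).as_matrix(); print(Rm.round(3))
t=s["tcp_pos"]; out=[]
for c,w in (("wrist",0),("side",40),("scene",40)):
    cal=imaging.calibration(c); im=imaging.snapshot(c)
    foot=t+[-.0007,.001,-.049]; u=proj(cal,foot); v=proj(cal,[.5587,.1893,.084]); print(c,u.round(1),v.round(1),[b for b in blobs(im,red,15)])
    if w:
        x,y=v.astype(int)-[0,10]; out.append(cv2.resize(im[y-w:y+w,x-w:x+w],(400,400),interpolation=2))
    else: out.append(cv2.resize(im[200:440,200:440],(400,400),interpolation=2))
cv2.imwrite("pics/hov.png",np.hstack(out[1:])[:,:,::-1]); cv2.imwrite("pics/hovw.png",out[0][:,:,::-1])
E
```

```text
7.3833 [0.561  0.177  0.1572] [ 0.3  -0.33  0.09]
[[ 0.283  0.001 -0.959]
 [ 0.959 -0.     0.283]
 [ 0.    -1.    -0.001]]
wrist [317.6 269.9] [337.1 245.6] [(np.int32(1949), array([342.2,  32.2]), [327, 0, 31, 67]), (np.int32(4763), array([318. , 355.4]), [281, 302, 75, 95])]
side [233.  208.1] [230.4 213.9] [(np.int32(46), array([189. , 221.4]), [184, 218, 11, 8])]
scene [386.8 268.4] [389.8 277.1] [(np.int32(29), array([386.4, 248. ]), [385, 244, 4, 10]), (np.int32(108), array([422.2, 259.8]), [418, 253, 10, 15])]
```

View pics/hov.png

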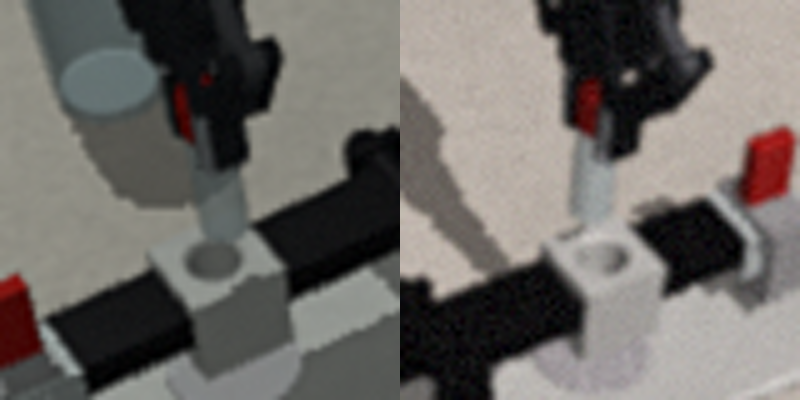

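Foot hovers above the socket. The last row of the traverse was cut short by about 10 mm in y (its step was too long), so I correct that and look again.

Request:
move_arm(
  linear=[
    [-0.004,0.0285,-0.01],
    [0,0,0],
    [0,0,0],
    [0,0,0],
  ],
  twist=[
    [0,0,0],
    [0,0,0],
    [0,0,0],
    [0,0,0],
  ],
  jaw=[15,15,15,15],
)

```text
t: 7.87
tcp_pos: [0.5586, 0.1897, 0.1525]
tool_rot: [-0.566, 0.566, 0.424, -0.424]
force: [-0.2, 0.3, -0.2]
gripper_width: 0.268
```

```bash
python3 - <<'E'
from h import *
s=env.observe(); t=s["tcp_pos"]; print(s["t"],t.round(4),s["force"].round(2))
out=[]
for c,w in (("wrist",60),("side",25),("scene",25)):
    cal=imaging.calibration(c); im=imaging.snapshot(c)
    foot=t+[-.0007,.001,-.049]; u=proj(cal,foot); v=proj(cal,[.5587,.1893,.084]); x,y=v.astype(int)-[0,5 if w<60 else 0]; print(c,u.round(1),v.round(1),x-w,y-w,[b for b in blobs(im,red,15)])
    out.append(cv2.resize(im[y-w:y+w,x-w:x+w],(266,266),interpolation=2))
cv2.imwrite("pics/hov2.png",np.hstack(out)[:,:,::-1])
E
```

```text
7.8667 [0.5586 0.1897 0.1525] [-0.18  0.25 -0.22]
wrist [317.6 270. ] [315.5 259. ] 255 199 [(np.int32(2175), array([313.3,  43.9]), [298, 8, 31, 77]), (np.int32(4861), array([318. , 354.6]), [281, 302, 75, 95])]
side [228.5 207.7] [230.4 213.9] 205 183 [(np.int32(46), array([189. , 221.4]), [184, 218, 11, 8])]
scene [391.  271.8] [389.8 277.1] 364 247 [(np.int32(25), array([390.9, 251.2]), [390, 247, 3, 10]), (np.int32(110), array([422.2, 259.9]), [417, 253, 11, 15])]
```

View pics/hov2.png

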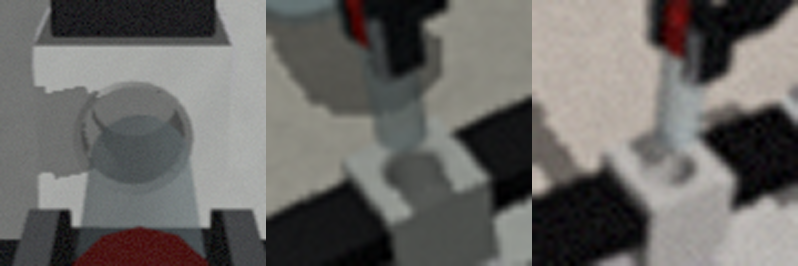

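Left (wrist): the foot ellipse overlaps the hole, both near column 317. The side and scene crops suggest a shift of 1–2 mm toward +x, −y. I apply a compromise and go down gently, watching the force.

Request:
move_arm(
  linear=[
    [0.0025,-0.003,-0.02],
    [0,0,-0.01],
    [0,0,-0.01],
    [0,0,-0.01],
    [0,0,-0.01],
    [0,0,0],
    [0,0,0],
  ],
  twist=[
    [0,0,0],
    [0,0,0],
    [0,0,0],
    [0,0,0],
    [0,0,0],
    [0,0,0],
    [0,0,0],
  ],
  jaw=[15,15,15,15,15,15,15],
)

```text
t: 8.6
tcp_pos: [0.5594, 0.188, 0.1278]
tool_rot: [0.566, -0.566, -0.423, 0.424]
force: [0.5, 0.1, -1.0]
gripper_width: 0.271
```

Request:
move_arm(
  linear=[
    [0,0,-0.01],
    [0,0,-0.01],
    [0,0,-0.01],
    [0,0,0],
  ],
  twist=[
    [0,0,0],
    [0,0,0],
    [0,0,0],
    [0,0,0],
  ],
  jaw=[15,15,15,15],
)

```text
t: 8.93
tcp_pos: [0.5589, 0.1879, 0.1152]
tool_rot: [0.566, -0.566, -0.423, 0.424]
force: [-0.5, -0.3, -0.1]
gripper_width: 0.262
```

```bash
python3 - <<'E'
from h import *
s=env.observe(); print(s["tcp_pos"].round(4),s["force"].round(2),s["torque"].round(2))
E
```

```text
[0.5589 0.1879 0.1152] [-0.55 -0.35 -0.13] [ 0.05 -0.02 -0.03]
```

Inside the hole with no contact force. Continuing toward the floor (expected at TCP z ≈ 0.095).

Request:
move_arm(
  linear=[
    [0,0,-0.01],
    [0,0,-0.01],
    [0,0,-0.01],
    [0,0,-0.01],
    [0,0,0],
    [0,0,0],
  ],
  twist=[
    [0,0,0],
    [0,0,0],
    [0,0,0],
    [0,0,0],
    [0,0,0],
    [0,0,0],
  ],
  jaw=[15,15,15,15,15,15],
)

```text
t: 9.43
tcp_pos: [0.5593, 0.188, 0.0998]
tool_rot: [0.566, -0.566, -0.423, 0.424]
force: [0.7, 0.2, -1.0]
gripper_width: 0.268
```

Request:
move_arm(
  linear=[
    [0,0,-0.005],
    [0,0,0],
    [0,0,0],
  ],
  twist=[
    [0,0,0],
    [0,0,0],
    [0,0,0],
  ],
  jaw=[15,15,15],
)

```text
t: 9.68
tcp_pos: [0.5597, 0.1881, 0.0984]
tool_rot: [-0.566, 0.566, 0.424, -0.424]
force: [-0.5, -0.3, -0.4]
gripper_width: 0.268
```

Request:
move_arm(
  linear=[
    [0,0,-0.005],
    [0,0,0],
    [0,0,0],
  ],
  twist=[
    [0,0,0],
    [0,0,0],
    [0,0,0],
  ],
  jaw=[15,15,15],
)

```text
t: 9.93
tcp_pos: [0.5596, 0.1881, 0.0962]
tool_rot: [0.566, -0.566, -0.424, 0.424]
force: [-0.4, 0.1, -0.6]
gripper_width: 0.267
```

Request:
move_arm(
  linear=[
    [0,0,-0.005],
    [0,0,0],
    [0,0,0],
  ],
  twist=[
    [0,0,0],
    [0,0,0],
    [0,0,0],
  ],
  jaw=[15,15,15],
)

```text
t: 10.18
tcp_pos: [0.5603, 0.1882, 0.0952]
tool_rot: [-0.566, 0.566, 0.424, -0.423]
force: [-1.5, -0.3, 4.1]
gripper_width: 0.266
```

Contact is where full depth was expected. One more small push, then open.

Request:
move_arm(
  linear=[
    [0,0,-0.004],
    [0,0,0],
    [0,0,0],
  ],
  twist=[
    [0,0,0],
    [0,0,0],
    [0,0,0],
  ],
  jaw=[15,15,15],
)

```text
t: 10.43
tcp_pos: [0.561, 0.1882, 0.0951]
tool_rot: [-0.565, 0.567, 0.425, -0.423]
force: [-2.7, -0.9, 11.5]
gripper_width: 0.268
```

Request:
move_arm(
  linear=[
    [0,0,0.004],
    [0,0,0],
    [0,0,0],
    [0,0,0],
    [0,0,0],
    [0,0,0],
    [0,0,0],
    [0,0,0],
  ],
  twist=[
    [0,0,0],
    [0,0,0],
    [0,0,0],
    [0,0,0],
    [0,0,0],
    [0,0,0],
    [0,0,0],
    [0,0,0],
  ],
  jaw=[15,30,50,70,90,100,100,100],
)

```text
t: 11.1
tcp_pos: [0.5596, 0.1881, 0.0941]
tool_rot: [0.566, -0.566, -0.424, 0.424]
force: [0.2, 0.8, -0.4]
gripper_width: 0.999
```

Request:
move_arm(
  linear=[
    [0,0,0.03],
    [0,0,0.08],
    [0,0,0.09],
    [0,0,0.09],
    [0,0,0.05],
    [0,0,0],
    [0,0,0],
  ],
  twist=[
    [0,0,0],
    [0,0,0],
    [0,0,0],
    [0,0,0],
    [0,0,0],
    [0,0,0],
    [0,0,0],
  ],
  jaw=[100,100,100,100,100,100,100],
)

```text
t: 11.68
tcp_pos: [0.5611, 0.1884, 0.2332]
tool_rot: [-0.565, 0.567, 0.425, -0.422]
force: [-0.0, -0.7, -1.2]
gripper_width: 0.999
```

```bash
python3 - <<'E'
from h import *
s=env.observe(); t=s["tcp_pos"]; print(s["t"],t.round(4),s["force"].round(2))
out=[]
for c,w in (("wrist",120),("side",50)):
    cal=imaging.calibration(c); im=imaging.snapshot(c)
    v=proj(cal,[.5594,.188,.126]); x,y=v.astype(int); print(c,v.round(1),x-w,y-w)
    for b in blobs(im,red,15): print(b,onz(c,b[1],.126 if b[1][1]>240 or c=="side" else .123,cal).round(4))
    y0=max(0,y-w);x0=max(0,x-w); out.append(cv2.resize(im[y0:y0+2*w,x0:x0+2*w],(400,400),interpolation=2))
cv2.imwrite("pics/home.png",np.hstack(out)[:,:,::-1])
E
```

```text
11.6833 [0.5611 0.1884 0.2332] [-0.03 -0.7  -1.21]
wrist [314.6 235. ] 194 115
(np.int32(952), array([315.1,  60.9]), [305, 37, 21, 49]) [0.4644 0.2165 0.123 ]
(np.int32(1133), array([317. , 233.6]), [298, 212, 38, 42]) [0.5598 0.1894 0.123 ]
side [228.5 200.6] 178 150
(np.int32(64), array([229.9, 201.4]), [225, 198, 10, 8]) [0.5596 0.1838 0.126 ]
(np.int32(46), array([189. , 221.4]), [184, 218, 11, 8]) [0.4618 0.2082 0.126 ]
```

View pics/home.png

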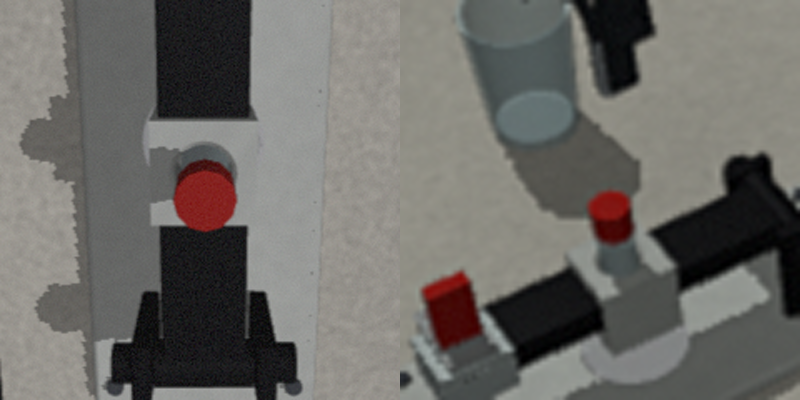

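The vial stands upright and fully down in the socket: wrist crop cap at (205,195), side crop cap at (610,215) with only about 22 mm of glass showing. Now to the tab.

Request:
move_arm(
  linear=[
    [-0.06,0.0175,0],
    [-0.06,0.0175,0],
    [-0.06,0.0175,0],
    [-0.061,0.0175,0],
    [0,0,-0.08],
    [0,0,-0.08],
    [0,0,-0.08],
    [0,0,0],
    [0,0,0],
  ],
  twist=[
    [0,0,0],
    [0,0,0],
    [0,0,0],
    [0,0,0],
    [0,0,0],
    [0,0,0],
    [0,0,0],
    [0,0,0],
    [0,0,0],
  ],
  jaw=[100,100,100,100,100,100,100,100,100],
)

```text
t: 12.53
tcp_pos: [0.46, 0.2151, 0.1314]
tool_rot: [0.567, -0.565, -0.421, 0.426]
force: [0.1, 1.4, 0.7]
gripper_width: 0.998
```

```bash
python3 - <<'E'
from h import *
t=[]
for _ in range(6): imaging.snapshot("wrist"); t.append(env.observe()["tcp_pos"])
print(np.mean(t,0).round(4), np.std(t,0).round(4))
im=imaging.snapshot("wrist"); t=np.mean(t,0)
for b in blobs(im,red,40): print(b,onz("wrist",b[1],.121).round(4))
E
```

```text
[0.4643 0.2163 0.1356] [0.001  0.0003 0.001 ]
(np.int32(1600), array([315.2, 296.3]), [301, 243, 28, 85]) [0.4623 0.217  0.121 ]
```

Request:
move_arm(
  linear=[
    [-0.001,0,-0.05],
    [0,0,-0.04],
    [0,0,-0.0265],
    [0,0,0],
    [0,0,0],
  ],
  twist=[
    [0,0,0],
    [0,0,0],
    [0,0,0],
    [0,0,0],
    [0,0,0],
  ],
  jaw=[100,100,100,100,100],
)

```text
t: 13.3
tcp_pos: [0.4626, 0.216, 0.0877]
tool_rot: [0.566, -0.566, -0.423, 0.424]
force: [0.6, 0.5, 0.5]
gripper_width: 1.001
```

Request:
move_arm(
  linear=[
    [0,0,0],
    [0,0,0],
    [0,0,0],
    [0,0,0],
    [0,0,0],
    [0,0,0],
    [0,0,0],
    [0,0,0],
    [0,0,0],
    [0,0,0],
  ],
  twist=[
    [0,0,0],
    [0,0,0],
    [0,0,0],
    [0,0,0],
    [0,0,0],
    [0,0,0],
    [0,0,0],
    [0,0,0],
    [0,0,0],
    [0,0,0],
  ],
  jaw=[70,50,30,20,10,5,5,5,5,5],
  newtons=50,
)

```text
t: 14.13
tcp_pos: [0.4629, 0.2159, 0.088]
tool_rot: [-0.566, 0.566, 0.424, -0.424]
force: [-0.8, -0.9, 4.2]
gripper_width: 0.137
```

```bash
python3 - <<'E'
from h import *
t=[];f=[]
for _ in range(5): imaging.snapshot("wrist"); s=env.observe(); t.append(s["tcp_pos"]);f.append(s["force"])
print(s["t"],np.mean(t,0).round(4), np.mean(f,0).round(2), s["gripper_width"]*85)
print(R.from_quat(np.roll(s["tool_rot"],-1)).as_matrix().round(3))
E
```

```text
14.3833 [0.463  0.216  0.0879] [-0.77 -2.    4.57] 11.269056567567082
[[ 0.282  0.    -0.959]
 [ 0.959 -0.     0.282]
 [-0.    -1.    -0.   ]]
```

Request:
move_arm(
  linear=[
    [0.0022,0.0075,0],
    [0.0022,0.0075,0],
    [0.0022,0.0075,0],
    [0.0022,0.0075,0],
    [0,0,0],
    [0,0,0],
    [0,0,0],
  ],
  twist=[
    [0,0,0],
    [0,0,0],
    [0,0,0],
    [0,0,0],
    [0,0,0],
    [0,0,0],
    [0,0,0],
  ],
  jaw=[5,5,5,5,5,5,5],
)

```text
t: 14.97
tcp_pos: [0.4662, 0.227, 0.0879]
tool_rot: [-0.565, 0.567, 0.423, -0.424]
force: [-0.6, -6.1, 7.1]
gripper_width: 0.135
```

```bash
python3 - <<'E'
from h import *
t=[];f=[]
for _ in range(5): im=imaging.snapshot("wrist"); s=env.observe(); t.append(s["tcp_pos"]);f.append(s["force"])
p=np.mean(t,0);F=np.mean(f,0); y=np.array([.2815,.9595,0])
print(s["t"],p.round(4), F.round(2), s["gripper_width"]*85, "dy",(p-[.463,.216,.0879])@y, "Fy",F@y)
# tab red cols in the hand
print(blobs(im,red,40))
# arc about hinge
h=np.array([.5594,.188,.066])+.1*np.array([.960,-.279,0]); ax=np.array([.279,.960,0])
for a in (0,.1,.2,.3,.35):
    q=h+R.from_rotvec(ax*a).apply(p-h); print(a,((q-p)/.4).round(4),(ax*a/np.pi).round(4))
E
```

```text
15.2167 [0.4662 0.227  0.0879] [-1.94 -6.16  6.64] 11.093311668599673 dy 0.011415967062149222 Fy -6.451876465075053
[(np.int32(2717), array([317.6, 371.3]), [299, 334, 38, 76])]
0 [0. 0. 0.] [0. 0. 0.]
0.1 [ 0.0076 -0.0022  0.0497] [0.0089 0.0306 0.    ]
0.2 [ 0.02   -0.0058  0.0984] [0.0178 0.0611 0.    ]
0.3 [ 0.037  -0.0108  0.1455] [0.0266 0.0917 0.    ]
0.35 [ 0.0472 -0.0137  0.1684] [0.0311 0.107  0.    ]
```

The latch is pulled 11.4 mm against a 6.5 N spring, so it is clear of the flange. Now lift along the hinge arc, checking the force early.

Request:
move_arm(
  linear=[
    [0.0033,-0.001,0.0249],
    [0.0043,-0.0012,0.0248],
    [0,0,0],
    [0,0,0],
  ],
  twist=[
    [0.0044,0.0153,0],
    [0.0044,0.0153,0],
    [0,0,0],
    [0,0,0],
  ],
  jaw=[5,5,5,5],
)

```text
t: 15.55
tcp_pos: [0.4685, 0.2256, 0.1065]
tool_rot: [0.593, -0.538, -0.4, 0.446]
force: [-3.5, -5.6, 0.2]
gripper_width: 0.132
```

Request:
move_arm(
  linear=[
    [0.0057,-0.0016,0.0244],
    [0.0067,-0.002,0.0243],
    [0.008,-0.0023,0.0238],
    [0.009,-0.0027,0.0233],
    [0.0102,-0.0029,0.0229],
    [0.0044,-0.0013,0.0091],
    [0,0,0],
    [0,0,0],
    [0,0,0],
  ],
  twist=[
    [0.0044,0.0153,0],
    [0.0044,0.0153,0],
    [0.0044,0.0153,0],
    [0.0044,0.0153,0],
    [0.0044,0.0153,0],
    [0.0018,0.0061,0],
    [0,0,0],
    [0,0,0],
    [0,0,0],
  ],
  jaw=[5,5,5,5,5,5,5,5,5],
)

```text
t: 16.3
tcp_pos: [0.4854, 0.2208, 0.1576]
tool_rot: [0.66, -0.452, -0.336, 0.497]
force: [-3.7, -4.0, 1.8]
gripper_width: 0.129
```

```bash
python3 - <<'E'
from h import *
t=[];f=[]
for _ in range(5): imaging.snapshot("wrist"); s=env.observe(); t.append(s["tcp_pos"]);f.append(s["force"])
print(s["t"],np.mean(t,0).round(4), np.mean(f,0).round(2), s["gripper_width"]*85)
print(np.ptp(t,0).round(4))
out=[]
for c,x,y,w in (("side",215,200,70),("scene",400,265,70)):
    im=imaging.snapshot(c); out.append(cv2.resize(im[y-w:y+w,x-w:x+w],(400,400),interpolation=2))
    print(c,blobs(im,red,10))
cv2.imwrite("pics/lift.png",np.hstack(out)[:,:,::-1])
E
```

```text
16.55 [0.4854 0.2209 0.1576] [-3.97 -5.12  0.78] 11.35454719139027
[0. 0. 0.]
side [(np.int32(93), array([238.8, 188.6]), [234, 183, 12, 13]), (np.int32(37), array([188.3, 196.5]), [187, 189, 5, 18])]
scene [(np.int32(18), array([416.2, 247.4]), [414, 242, 6, 12]), (np.int32(80), array([381.9, 262.9]), [377, 258, 10, 11])]
```

View pics/lift.png

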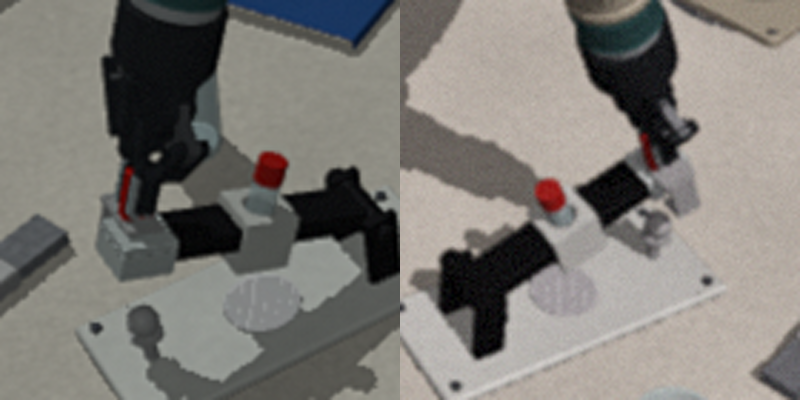

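The arm is up with the ball stud exposed beneath it (side crop (145,325)). The vial still stands deep in the socket, cap at (270,170), and the tab is held. I compare the other objects with the first picture, then hand in.

```bash
python3 - <<'E'
from h import *
a=cv2.imread("pics/scene0.png")[:,:,::-1]; b=imaging.snapshot("scene")
for n,(x0,y0,x1,y1) in dict(beaker=(408,330,445,378),dish=(238,262,276,292),jar=(208,184,238,222),rack=(250,205,288,245),brush=(455,288,505,335),spat=(235,170,290,198)).items():
    print(n,np.abs(cv2.GaussianBlur(a,(5,5),0)[y0:y1,x0:x1].astype(int)-cv2.GaussianBlur(b,(5,5),0)[y0:y1,x0:x1]).mean().round(2))
s=env.observe(); print(s["t"],s["tcp_pos"].round(4),s["force"].round(1),np.abs(s["qd"]).max().round(4))
print(env.hand_in())
E
```

```text
beaker 6.97
dish 7.18
jar 5.85
rack 5.47
brush 7.12
spat 7.51
16.7 [0.4854 0.2209 0.1576] [-3.5 -5.8  0.8] 0.0012
the job is handed in; nothing more can be done
None
```

The job is done and handed in at 16.7 s of the 58 s. The red-capped vial is home in the swing arm's socket, and the arm is held up by the tab, about 70 mm above where it started.

- **Vial:** I lifted it from the rack and lowered it into the socket. It met the floor at the expected depth, with a final push of about 11 N. I then let go, and the pictures showed it upright and fully down.
- **Latch:** With the arm still down, I pulled the tab 11.4 mm to the left. It needs about 9 mm to come clear. The spring pushed back with about 6.5 N.
- **Lift:** I raised the arm along its hinge arc. At hand-in it was still, with the tab gripped and the highest joint speed at 0.001 rad/s. The last pictures showed the ball stud clear below and the vial still deep in the socket.

**Checks that disagreed:**
- **Socket position:** the side camera placed it a few millimetres away from the wrist camera. I used a compromise position, and the vial went in with no side load.
- **Other objects:** the before-and-after comparison was inconclusive. Every patch differed by a similar small amount (5 to 8 grey levels). That looks like overall image noise or lighting rather than something having moved, but I did not measure their positions.

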